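# Leak-check the foot seam of a vacuum pot

## Robot

A 7-joint arm with a two-finger parallel gripper is mounted at the origin on a cart in front of the work surface, level with it; the furniture and walls round the work are solid. World frame = base frame: x ahead of the robot, y to its left, z up, the work surface at z = 0. Lengths are in m, angles in rad, forces in N, time in s.
With the tool pointing down it reaches from about 0.425 to 0.925 m from the base axis. Payload 6.8 kg.
Tool frame: the origin (TCP) lies midway between the tips of the shut fingers; the grasp point (between the pads) lies 19 mm behind it; z points along the fingers, y is the line along which they close (so a half turn about z gives the same grasp; the last joint's range is limited). The gripper opens to 85 mm and grips with 20 to 120 N. Pads are 22 mm wide; open, the fingers measure 114 mm over their backs; the gripper's body (76 mm by 85 mm) begins 54 mm behind the grasp point. The pads swing forward as they close: fully open they stand 13 mm farther back than shut.
Start: joints at [-1.303, 0.477, 0.022, 1.555, -0.011, 1.109, -0.083], TCP at [0.248, 0.628, 0.231] pointing down, gripper open.
Joint ranges: [-2.96, 2.96], [-0.34, 2.1], [-1.41, 1.46], [0.24, 2.44], [-1.37, 4.51], [0.17, 1.92], [-2.96, 2.96]. Speed limits (rad/s): [2.39, 2.39, 3.14, 3.14, 3.14, 3.14, 3.14].

## Interface

Orientations are given as a unit quaternion [w, x, y, z].
In Python, from station import * gives the robot as it stands.
- The arm moves only by the shell command python3 -m creep 'ROWS' [FORCE]. ROWS is JSON, a list of rows, each a list of 7 numbers: the gripper command: -1 is shut, 1 is fully open, values between are in proportion, then the shift along the world's x, y, z in mm, then the turn, a rotation vector about the world's x, y, z in rad. A call has 1 to 5 rows; each row shifts and turns the commanded pose from where the row before left it; what a row does not reach is not made up. A row lasts 1/8 s, in which the tool goes at most 62.5 mm and 10.7 degrees, less where a joint would pass 70% of its speed; a pose out of reach is approached as far as the arm can. A call is refused whole if a number of a shift passes 62.5 or a number of a turn 0.188, either way. A call with a gripper value outside its range is refused whole. The fingers move at their own pace and stop on an object; FORCE is the grip in N (left out, the last holds). Time passes only in rows, so rows that do not move let the fingers close. It gives the time, the measured TCP pose, the force, the opening and the grip force at its end, in the units of the state.
- get_obs(): the state, without advancing time (a new reading comes with each control period).
- read_camera(name): name is "scene" or "top" or "wrist"; returns (picture, depth): 420x560x3 uint8, red, green, blue; 420x560 float32, m along the optical axis (not along the pixel's ray), 0 where there is no reading.
- camera_params(name): a dict with "intrinsics" (3x3 intrinsics, pixels), "cam_to_world" (4x4, takes a point from camera to world coordinates); the wrist camera has in their place "mount" (4x4, takes a point from camera to tool coordinates, whose origin is the TCP and whose axes are the flange's). Camera axes: x right, y up, looking along -z (the intrinsics and any distortion apply to the point x, -y, -z); pixel columns grow to the right and rows downward; lengths in m; the calibration is good to about 2 mm. A picture is of the moment at which its call begins: read the wrist's pose just before it. camera_params takes no time and is no camera call.
- hand_in(): hands the job in; it is judged then, once.
The state is a dict: "t": time; "q": joint angles; "joint_vel": joint speeds; "joint_torque": joint torques, N m; "eef_pos": TCP position; "tool_rot": TCP orientation; "contact_force": force on the tool from outside, world axes, zero at the start; "torque": the same for the moment, N m; "gripper_width": opening from 0.0 (shut) to 1.0 (fully open); "grasp_force": force on a finger pad.
Only numpy, scipy, OpenCV 4.12 (cv2) and the standard library are available. Lean on these libraries where they do the work, as an engineer would, in place of code of your own. Each camera call takes 0.05 s, during which the arm holds its last target. There are 200 camera calls.

## Task

Take the orange leak probe from its rest, test it by pressing the blue reference-gas can's white cap right down with the probe's nozzle and letting it come back up, then run the nozzle along the seam where the pot's wall meets its lower flange, from the green post to the red post the short way round, on the robot's side. The pot's lid overhangs the seam and the pot may stand a little high, low or out of level, so lean the probe and go slowly (about 4 cm/s at most), in one pass, its tip lightly touching the flange right beside the wall all the way, without forcing the sprung nozzle. Stand the probe back in its rest and leave everything else as it was.

Things in the scene. Friction and masses are not known exactly. Their poses are not given: they have to be found in the camera images.
- probe: leak probe, 140 mm long, 0.135 kg, standing nozzle-down in its rest. Origin: centre of the underside of its black collar (36 mm across, 8 mm thick); z along its axis, up, away from the nozzle. Above the collar an orange square grip 20 x 20 mm from z = 8 to 52 mm with faces across x and y, and a black end to z = 56 mm; below it a grey stem 12 mm across to z = -50 mm, then the nozzle, 6 mm across
- nozzle: sprung nozzle of the probe, ending in a smooth brass ball of 8 mm diameter (friction about 0.2). Origin: the ball's centre, on the probe's axis at z = -80 mm when not pressed. It springs back into the stem by up to 4 mm: 1 N starts it, then 3 N per mm, 13 N bottoms it. Light touch on the seam means about 1 to 10 N
- probe_rest: fixed stand for the probe: black foot 90 x 90 mm, grey top plate 70 x 70 mm on four rods. Origin: centre of its underside. The top plate's upper face is 105 mm above; its through hole, 25 mm across, is on the origin's vertical. The probe hangs in it upright, collar on the plate
- gas_can: fixed blue can with a white band, 60 mm across. Origin: centre of its underside
- cap_top (a point): centre of the white cap's flat top (38 mm across with a low rim 2 mm high round its edge), 115 mm above the can's underside when up
- cap (a joint): travel of the sprung cap: 0 up, 0.006 m fully down; 1.5 N starts it, 4.5 N holds it down
- pot_stand: fixed round aluminium foot plate, 256 mm across, 10 mm thick, under the pot. Origin: centre of its underside, on the pot's axis; z up; -x points to the middle of the stretch of seam to be checked. On it the pot: lower flange (pot_c1) 208 mm across, its upper face nominally 34 mm above the origin; on that a round wall 160 mm across; both rigid
- seam_mid (a point): where the nozzle ball's centre lies when it sits in the seam (thin copper line, inner corner of wall and lower flange) in the middle of the stretch: 84 mm from the pot's axis along the stand's -x, nominally 38 mm above the stand's underside. The whole seam runs at 84 mm from the axis; in touch means resting on the flange, the ball no more than 5 mm off the wall; the height varies, see lid_front
- lid_front (a point): front edge of the lid's underside, 40 mm above the seam. The lid, 188 mm across and 14 mm thick, overhangs it. Hidden in each setup: the pot stands up to 3 mm high or low and leans left or right about the stand's x axis (at seam height) by up to 0.08 rad, so the seam's end at one post is up to 5 mm above its middle, the other below; no listed pose shows it
- start_post: green knob, 18 mm across, on the foot plate: start of the stretch. Origin on its vertical axis, 118 mm from the pot's axis and 45 degrees round from the stand's -x, to one side or the other; its top is 36 mm above the stand's underside
- end_post: red knob, the same, 45 degrees round to the other side: end of the stretch
- red_cup: white sample cup with a red lid, 52 mm across, 68 mm tall; loose bystander, origin at the centre of its underside
- brown_bottle: brown bottle with a white cap, 46 mm across, 85 mm tall; loose bystander, origin at the centre of its underside
- cassette_b: flat white test cassette, 22 x 70 x 6 mm; loose bystander, origin at the centre of its underside
- roll: white roll of labels, 68 mm across, 40 mm tall; loose bystander, origin at the centre of its underside

How it is judged:
On the way, in this order (a step that is already met when the one before it is completed fails the run):
1. the nozzle presses the can's sprung cap right down (value of joint cap above 0.0045 m and contact force between nozzle and gas_can above 0.5 N), for 0.05 s.
2. the cap is back up and the nozzle off it (value of joint cap below 0.0015 m and contact force between nozzle and gas_can below 0.1 N), for 0.1 s.
3. the leaning probe's nozzle touches the seam beside the green post (horizontal distance between nozzle and pot_stand between 0.078 and 0.09 m and z of nozzle in the frame of pot_stand between 0.027 and 0.05 m and contact force between nozzle and pot_c1 above 0.8 N and contact force between nozzle and pot_stand below 11 N and angle between probe's own z axis and vertical between 0.35 and 0.873 rad and horizontal distance between nozzle and start_post below 0.0382 m), for 0.05 s.
4. the nozzle, still lightly in the seam and the probe leaning, passes point 1 of 4 on the way to the red post (horizontal distance between nozzle and pot_stand between 0.078 and 0.09 m and z of nozzle in the frame of pot_stand between 0.027 and 0.05 m and contact force between nozzle and pot_c1 above 0.8 N and contact force between nozzle and pot_stand below 11 N and angle between probe's own z axis and vertical between 0.35 and 0.873 rad and horizontal distance between nozzle and start_post between 0.0485 and 0.0617 m), for 0.02 s.
5. the nozzle, still lightly in the seam and the probe leaning, passes point 2 of 4 on the way to the red post (horizontal distance between nozzle and pot_stand between 0.078 and 0.09 m and z of nozzle in the frame of pot_stand between 0.027 and 0.05 m and contact force between nozzle and pot_c1 above 0.8 N and contact force between nozzle and pot_stand below 11 N and angle between probe's own z axis and vertical between 0.35 and 0.873 rad and horizontal distance between nozzle and start_post between 0.066 and 0.0805 m), for 0.02 s.
6. the nozzle, still lightly in the seam and the probe leaning, passes point 3 of 4 on the way to the red post (horizontal distance between nozzle and pot_stand between 0.078 and 0.09 m and z of nozzle in the frame of pot_stand between 0.027 and 0.05 m and contact force between nozzle and pot_c1 above 0.8 N and contact force between nozzle and pot_stand below 11 N and angle between probe's own z axis and vertical between 0.35 and 0.873 rad and horizontal distance between nozzle and start_post between 0.0864 and 0.1009 m), for 0.02 s.
7. the nozzle, still lightly in the seam and the probe leaning, passes point 4 of 4 on the way to the red post (horizontal distance between nozzle and pot_stand between 0.078 and 0.09 m and z of nozzle in the frame of pot_stand between 0.027 and 0.05 m and contact force between nozzle and pot_c1 above 0.8 N and contact force between nozzle and pot_stand below 11 N and angle between probe's own z axis and vertical between 0.35 and 0.873 rad and horizontal distance between nozzle and start_post between 0.1052 and 0.1192 m), for 0.02 s.
8. the nozzle touches the seam beside the red post (horizontal distance between nozzle and pot_stand between 0.078 and 0.09 m and z of nozzle in the frame of pot_stand between 0.027 and 0.05 m and contact force between nozzle and pot_c1 above 0.8 N and contact force between nozzle and pot_stand below 11 N and angle between probe's own z axis and vertical between 0.35 and 0.873 rad and horizontal distance between nozzle and end_post below 0.0382 m), for 0.02 s.
At the end, for the whole second after the job is handed in: the probe stands released and still in its rest: collar on the plate (within 5 mm), axis within 10 mm of the hole's and within 0.1 rad of upright; the cap is up (horizontal distance between probe and probe_rest below 0.01 m and z of probe in the frame of probe_rest between 0.1 and 0.109 m and angle between probe's own z axis and vertical below 0.1 rad and linear speed of probe below 0.02 m/s and value of joint cap below 0.0015 m); the robot touches nothing.
It fails at once if the nozzle or probe is pressed on the pot with more than 20 N (contact force between probe and pot_stand above 20 N).
It fails at once if the nozzle or probe is pressed on the can with more than 20 N (contact force between probe and gas_can above 20 N).
It fails at once if the nozzle runs along the seam between the posts too fast (probe collar over 11 cm/s) while touching it (horizontal distance between nozzle and start_post above 0.045 m and horizontal distance between nozzle and end_post above 0.045 m and contact force between nozzle and pot_stand above 0.5 N and linear speed of probe above 0.11 m/s).
It fails at once if the nozzle comes off the seam (more than about 10 mm) between the posts (horizontal distance between nozzle and start_post above 0.045 m and horizontal distance between nozzle and end_post above 0.045 m and x of nozzle in the frame of pot_stand below 0 m and horizontal distance between nozzle and pot_stand below 0.11 m and z of nozzle in the frame of pot_stand between 0.02 and 0.07 m and (horizontal distance between nozzle and pot_stand above 0.094 m or z of nozzle in the frame of pot_stand above 0.056 m)).
It fails at once if a bystander (cup, bottle, cassette, roll) moved over 30 mm (distance of any of red_cup, brown_bottle, cassette_b, roll from where it was at the start of the episode above 0.03 m).
It also fails if it takes over 72 s, if anything falls off the work surface, if the arm or the gripper's body presses on something with over 40 N, if the wrist force passes 120 N, or if a joint passes its speed limit or range.

## Working session

There is one attempt and no reset: what is moved stays moved. The work goes in short steps, Python scripts to look and compute and a shell command to move; the robot and the scene stay as the last step left them, time stands still between calls to the robot, and variables do not carry over. Pictures are saved under pics/ and viewed, at most 10 in all, crops included, and the job is handed in when it is done.

```bash
ls; mkdir -p pics
python3 - <<'E'
from station import *
import cv2,numpy as np
o=get_obs();print(o)
for n in ["scene","top"]:
    p,d=read_camera(n);cv2.imwrite(f"pics/{n}0.png",p[:,:,::-1]);np.savez(f"{n}0.npz",p=p,d=d);c=camera_params(n);print(n,c)
print(camera_params("wrist"))
E
```

```text
pics
{'t': 0.0, 'q': array([-1.30309214,  0.47779741,  0.02232208,  1.5564612 , -0.01145404,
        1.1092961 , -0.08310468]), 'joint_vel': array([ 0.00036913, -0.00109706,  0.00158732,  0.00087321, -0.0001782 ,
        0.00041485,  0.00048878]), 'joint_torque': array([ 1.58323005e-04, -5.96449220e+01,  1.60827778e+00, -2.81201130e+01,
        1.25066412e-02,  9.18955629e-03,  1.60478385e-05]), 'eef_pos': array([0.24753677, 0.62733254, 0.23032308]), 'tool_rot': array([-8.73446525e-05,  1.86772211e-01,  9.82402820e-01, -9.12873181e-04]), 'contact_force': array([ 0.27421699, -0.51669301,  0.13893203]), 'torque': array([-0.00191256,  0.00515269,  0.05381687]), 'grasp_force': 0.0, 'gripper_width': 0.9995337979655986}
scene {'intrinsics': array([[409.14965059,   0.        , 281.96144526],
       [  0.        , 409.14965059, 212.21419203],
       [  0.        ,   0.        ,   1.        ]]), 'cam_to_world': array([[ 0.50739258,  0.55343003, -0.66050585, -0.36823754],
       [-0.86169978,  0.33042154, -0.38509102, -0.55029179],
       [ 0.00512442,  0.76455007,  0.64454397,  0.97315288],
 
[... 318 characters left out ...]
  [-0.99972787, -0.02079968, -0.01056187, -0.03355958],
       [-0.01369872,  0.15697715,  0.98750722,  1.60089925],
       [ 0.        ,  0.        ,  0.        ,  1.        ]])}
{'intrinsics': array([[289.9980584 ,   0.        , 275.29760517],
       [  0.        , 289.9980584 , 211.22473202],
       [  0.        ,   0.        ,   1.        ]]), 'mount': array([[-3.46986361e-04,  9.63811736e-01,  2.66583604e-01,
         6.78168367e-02],
       [ 9.99999333e-01,  4.06941867e-05,  1.15447683e-03,
        -4.54085487e-04],
       [ 1.10184992e-03,  2.66583827e-01, -9.63811107e-01,
        -1.42067403e-01],
       [ 0.00000000e+00,  0.00000000e+00,  0.00000000e+00,
         1.00000000e+00]])}
```

View pics/scene0.png

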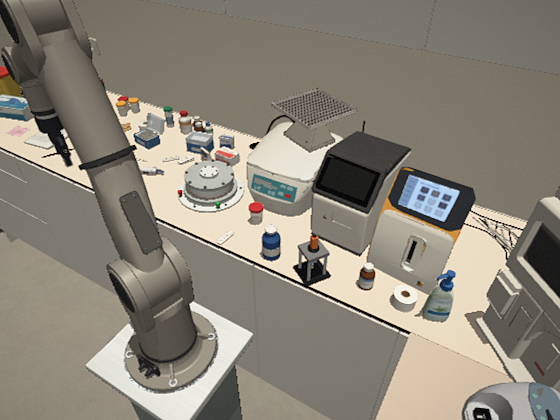

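View pics/top0.png

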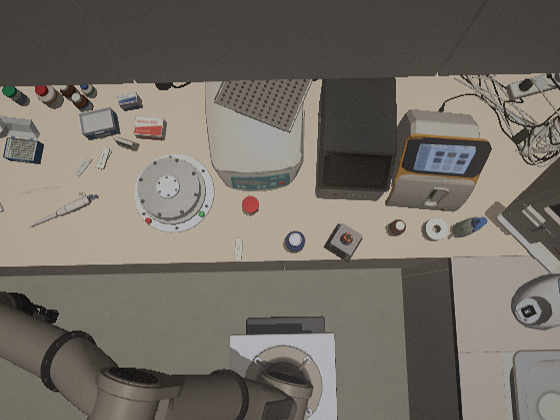

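The scene view shows the pot at (210,185), can (271,243), probe in its rest (314,243), cup (256,212) and cassette (225,237). In the top view: pot (173,193), green post (201,214), red post (149,220), can cap (295,241), probe (347,239).

```bash
cat > h.py <<'E'
import numpy as np,cv2
from station import *
def cloud(d,c,T=None):
    K=c["intrinsics"];M=c["cam_to_world"] if T is None else T
    v,u=np.mgrid[:d.shape[0],:d.shape[1]]
    P=np.stack([(u-K[0,2])/K[0,0]*d,-(v-K[1,2])/K[1,1]*d,-d],-1)
    return P@M[:3,:3].T+M[:3,3]
def circ(P):
    A=np.c_[2*P[:,:2],np.ones(len(P))];s=np.linalg.lstsq(A,(P[:,:2]**2).sum(1),rcond=None)[0]
    return s[:2],np.sqrt(s[2]+s[0]**2+s[1]**2)
E
python3 - <<'E'
from h import *
for n in ["top","scene"]:
    z=np.load(n+"0.npz");p,d=z["p"].astype(int),z["d"];W=cloud(d,camera_params(n));np.save(n+"W.npy",W)
    hsv=cv2.cvtColor(z["p"],cv2.COLOR_RGB2HSV)
    ok=(d>0)&(W[...,0]>0.3)&(W[...,0]<1)&(abs(W[...,1])<.6)
    def rep(l,m):
        m=m&ok;k,lab,st,ce=cv2.connectedComponentsWithStats(m.astype(np.uint8))
        for i in range(1,k):
            if st[i,4]>8:
                Q=W[lab==i];print(n,l,ce[i].round(1),st[i,4],"mean",Q.mean(0).round(4),"med",np.median(Q,0).round(4),"zmax",Q[:,2].max().round(4), "ext",np.ptp(Q,0).round(3))
    H,S,V=[hsv[...,i] for i in range(3)]
    rep("green",(H>45)&(H<85)&(S>120)&(V>50))
    rep("red",((H<5)|(H>174))&(S>150)&(V>80))
    rep("orange",(H>5)&(H<16)&(S>160)&(V>90))
    rep("blue",(H>100)&(H<125)&(S>130)&(V>40))
    m=ok&(abs(W[...,1]-.25)<.15)&(W[...,0]>.45)&(W[...,0]<.8)
    for lo,hi in [(-.01,.004),(.004,.02),(.028,.042),(.08,.105)]:
        mm=m&(W[...,2]>lo)&(W[...,2]<hi);print(lo,mm.sum(),W[mm].mean(0).round(4),W[mm].min(0).round(4),W[mm].max(0).round(4))
E
```

```text
top red [149.3 130.1] 31 mean [0.7861 0.4087 0.0451] med [0.7882 0.4095 0.0445] zmax 0.0519 ext [0.025 0.034 0.014]
top red [157.1 127.7] 10 mean [0.7933 0.3842 0.0452] med [0.7941 0.3845 0.0445] zmax 0.0528 ext [0.015 0.015 0.013]
top red [135.9 131. ] 10 mean [0.7833 0.4505 0.0474] med [0.7803 0.4533 0.0477] zmax 0.0515 ext [0.017 0.015 0.011]
top red [250.1 204.1] 171 mean [0.5376 0.0896 0.0676] med [0.5373 0.0899 0.0677] zmax 0.0794 ext [0.045 0.05  0.02 ]
top red [147.4 220.2] 17 mean [0.4992 0.4105 0.0364] med [0.4996 0.4108 0.0362] zmax 0.0424 ext [0.012 0.012 0.013]
-0.01 3429 [ 0.6021  0.2352 -0.0012] [ 0.45    0.1016 -0.01  ] [0.8    0.3998 0.004 ]
0.004 1430 [0.5838 0.2703 0.0089] [0.4502 0.1005 0.004 ] [0.7998 0.3997 0.02  ]
0.028 459 [0.5617 0.2977 0.0329] [0.4894 0.2331 0.028 ] [0.7983 0.3994 0.042 ]
0.08 2549 [0.5913 0.3247 0.0885] [0.4993 0.1002 0.08  ] [0.6867 0.4    0.1049]
scene green [217.6 203.8] 16 mean [0.518  0.2391 0.031 ] med [0.5187 0.2375 0.0321] zmax 0.0364 ext [0.014 0.015 0.011]
scene red [225.  153.7] 35 mean [0.7911 0.407  0.0447] med [0.7907 0.4037 0
[... 1136 characters left out ...]
]
scene blue [270.6 257.2] 46 mean [ 0.4042 -0.0588  0.012 ] med [ 0.4    -0.0607  0.0127] zmax 0.0191 ext [0.039 0.042 0.014]
scene blue [446.7 280.7] 201 mean [ 0.4514 -0.5685  0.1553] med [ 0.4512 -0.5693  0.1476] zmax 0.1817 ext [0.043 0.04  0.054]
scene blue [437.4 312.8] 38 mean [ 0.4379 -0.5766  0.0397] med [ 0.4358 -0.5771  0.0395] zmax 0.0455 ext [0.02  0.047 0.013]
-0.01 1425 [ 0.5497  0.2151 -0.0012] [ 0.45    0.1002 -0.0074] [0.7994 0.3996 0.004 ]
0.004 598 [0.5568 0.2799 0.009 ] [0.4512 0.1021 0.004 ] [0.7964 0.4    0.0197]
0.028 455 [0.5632 0.2981 0.0326] [0.4893 0.1299 0.028 ] [0.7989 0.3997 0.0419]
0.08 1112 [0.586  0.311  0.0877] [0.4993 0.1004 0.08  ] [0.6884 0.3999 0.1048]
```

```bash
cat >> h.py <<'E'
def onplane(uv,c,z,T=None):
    K=c["intrinsics"];M=c["cam_to_world"] if T is None else T
    uv=np.atleast_2d(uv);r=np.c_[(uv[:,0]-K[0,2])/K[0,0],-(uv[:,1]-K[1,2])/K[1,1],-np.ones(len(uv))]@M[:3,:3].T
    return M[:3,3]+r*((z-M[2,3])/r[:,2])[:,None]
E
python3 - <<'E'
from h import *
for n in ["top","scene"]:
    z=np.load(n+"0.npz");p,d=z["p"],z["d"];c=camera_params(n);W=np.load(n+"W.npy")
    X,Y,Z=W[...,0],W[...,1],W[...,2]
    r=np.hypot(X-.594,Y-.325)
    # lid
    m=(d>0)&(r<.11)&(Z>.07)&(Z<.115)
    cnts,_=cv2.findContours(cv2.morphologyEx(m.astype(np.uint8),cv2.MORPH_OPEN,np.ones((3,3))),cv2.RETR_EXTERNAL,cv2.CHAIN_APPROX_NONE)
    k=max(cnts,key=cv2.contourArea)[:,0];print(n,"lid contour circ",*circ(onplane(k,c,.092)))
    ml=(d>0)&(r<.085)&(r>.045)&(Z>.075)&(Z<.115)
    A=np.c_[X[ml]-.594,Y[ml]-.325,np.ones(ml.sum())];s=np.linalg.lstsq(A,Z[ml],rcond=None)[0];res=Z[ml]-A@s
    g=abs(res)<.008;s=np.linalg.lstsq(A[g],Z[ml][g],rcond=None)[0];print("lid plane",s,g.sum(),res[g].std())
    mf=(d>0)&(r<.122)&(r>.110)&(abs(Z-.01)<.012)
    A=np.c_[X[mf]-.594,Y[mf]-.325,np.ones(mf.sum())];s=np.linalg.lstsq(A,Z[mf],rcond=None)[0];print("foot plane",s,mf.sum())
    mt=(d>0)&(r<.3)&(r>.15)&(abs(Z)<.012)&(X<.75);print("table z",Z[mt].mean())
    cnts,_=cv2.findContours(((r<.15)&(d>0)&(Z>.005)).astype(np.uint8),cv2.RETR_EXTERNAL,cv2.CHAIN_APPROX_NONE)
    mfl=(d>0)&(r<.103)&(r>.084)&(abs(Z-.034)<.008)
    A=np.c_[X[mfl]-.594,Y[mfl]-.325,np.ones(mfl.sum())];s=np.linalg.lstsq(A,Z[mfl],rcond=None)[0];print("flange plane",s,mfl.sum())
    # probe rest / can
    for l,x,y,zz,h in [("can",.42,-.06,.105,.125),("probe",.425,-.2,.12,.165),("plate",.425,-.2,.09,.112)]:
        q=(d>0)&(np.hypot(X-x,Y-y)<.065)&(Z>zz)&(Z<h);Q=W[q];v,u=np.nonzero(q)
        print(l,q.sum(),Q.mean(0).round(4),Q.min(0).round(3),Q.max(0).round(3),"px",u.mean(),v.mean())
        if l=="plate":
            b=cv2.minAreaRect(Q[:,:2].astype(np.float32));print(b)
        if l=="can":print(circ(Q), onplane([u.mean(),v.mean()],c,.115))
z=np.load("top0.npz");p=z["p"]
im=np.hstack([cv2.resize(p[205:270,270:370],None,fx=4,fy=4,interpolation=2),cv2.resize(p[150:240,125:225],None,fx=4,fy=4)[:260]]) if 0 else None
a=cv2.resize(p[200:272,270:375],None,fx=5,fy=5,interpolation=2);cv2.imwrite("pics/c1.png",a[:,:,::-1])
z=np.load("scene0.npz");p=z["p"]
E
```

```text
top lid contour circ [0.59126205 0.33391323] 0.0922640817287792
lid plane [-0.00688833  0.02603385  0.08585859] 1669 0.003219232220233355
foot plane [0.00244484 0.02327826 0.00928723] 535
table z 3.9585118337505364e-05
flange plane [-0.00640504  0.01043981  0.03165231] 303
can 130 [ 0.4242 -0.0438  0.1153] [ 0.406 -0.061  0.107] [ 0.441 -0.026  0.124] px 294.94615384615383 238.65384615384616
(array([ 0.42410313, -0.04363943]), np.float64(0.013429733579557531)) [[ 0.42421132 -0.04376076  0.115     ]]
probe 60 [ 0.4223 -0.1916  0.153 ] [ 0.411 -0.205  0.125] [ 0.436 -0.18   0.163] px 347.21666666666664 236.81666666666666
plate 485 [ 0.4226 -0.1923  0.1044] [ 0.377 -0.241  0.091] [ 0.471 -0.147  0.112] px 345.7134020618557 238.58350515463917
((0.42368078231811523, -0.19307681918144226), (0.07002783566713333, 0.07093366980552673), 56.70075225830078)
scene lid contour circ [0.58013276 0.32199851] 0.09669980333135401
lid plane [0.00341028 0.02381678 0.08493252] 649 0.002253229657380087
foot plane [0.00840552 0.02600898 0.00902741] 281
table z -0.000984994269753376
flange plane [0.00063514 0.02242006 0.0315274 ] 238
can 98 [ 0.4229 -0.0473  0.1139] [ 0.405 -0.065  0.106] [ 0.444 -0.027  0.12 ] px 270.234693877551 229.26530612244898
(array([ 0.42385285, -0.04690805]), np.float64(0.014348507910228377)) [[ 0.42185997 -0.04797464  0.115     ]]
probe 101 [ 0.4181 -0.198   0.1437] [ 0.408 -0.208  0.12 ] [ 0.435 -0.182  0.163] px 313.3267326732673 240.59405940594058
plate 388 [ 0.4136 -0.1995  0.1031] [ 0.374 -0.243  0.09 ] [ 0.463 -0.147  0.112] px 312.340206185567 251.6237113402062
((0.42301490902900696, -0.19556096196174622), (0.07323558628559113, 0.07209790498018265), 57.67365264892578)
```

View pics/c1.png

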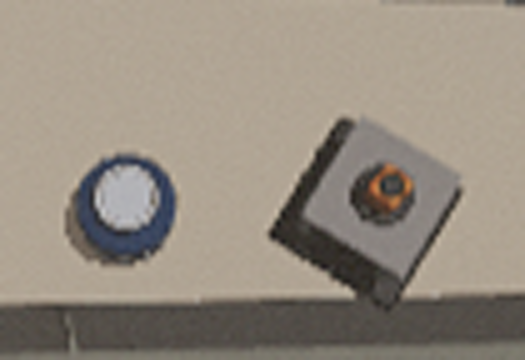

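The crop shows the can cap at about (127,197), the grip at (391,186) nearly axis-aligned, and the rest turned about 33°. On the way over I will look at the pot with the wrist camera.

```bash
python3 -m creep '[[1,50,-56,6,0,0,0],[1,50,-56,6,0,0,0],[1,50,-56,6,0,0,0],[1,50,-56,6,0,0,0],[1,50,-56,6,0,0,0]]'; python3 -m creep '[[1,0,0,0,0,0,0],[1,0,0,0,0,0,0]]'
cat >> h.py <<'E'
from scipy.spatial.transform import Rotation as Ro
def wpose(o):
    T=np.eye(4);w,x,y,z=o["tool_rot"];T[:3,:3]=Ro.from_quat([x,y,z,w]).as_matrix();T[:3,3]=o["eef_pos"];return T
def snap(name,n=4):
    c=camera_params("wrist");D=[]
    for i in range(n):
        T=wpose(get_obs())@c["mount"];p,d=read_camera("wrist");D.append(np.where(d>0,d,np.nan))
    d=np.nan_to_num(np.nanmedian(D,0));np.savez(name+".npz",p=p,d=d,T=T);cv2.imwrite(f"pics/{name}.png",p[:,:,::-1])
    return p,d,T,cloud(d,c,T)
E
python3 - <<'E'
from h import *
p,d,T,W=snap("w1");print(get_obs()["eef_pos"],T)
E
```

```text
t: 0.72
eef_pos: [0.4562, 0.3937, 0.2561]
tool_rot: [-0.0, 0.187, 0.982, -0.0]
contact_force: [1.2, 0.9, -0.4]
gripper_width: 0.999
grasp_force: 0.0
t: 0.98
eef_pos: [0.4548, 0.3957, 0.2559]
tool_rot: [-0.0, 0.187, 0.982, -0.0]
contact_force: [-0.2, 0.4, -1.4]
gripper_width: 0.999
grasp_force: 0.0
[0.45384653 0.39693494 0.25585802] [[ 0.36448188 -0.8978689  -0.2469502   0.39050378]
 [ 0.9312095   0.35104571  0.09806011  0.42133378]
 [-0.00135431 -0.26570351  0.96405384  0.39796556]
 [ 0.          0.          0.          1.        ]]h.py:22: RuntimeWarning: All-NaN slice encountered
  d=np.nan_to_num(np.nanmedian(D,0));np.savez(name+".npz",p=p,d=d,T=T);cv2.imwrite(f"pics/{name}.png",p[:,:,::-1])
```

View pics/w1.png

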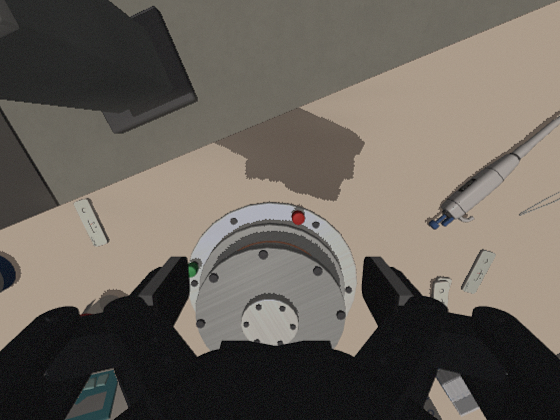

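```bash
cat > pot.py <<'E'
from h import *
import sys
z=np.load(sys.argv[1]+".npz");p,d,T=z["p"],z["d"],z["T"];c=camera_params("wrist");W=cloud(d,c,T);X,Y,Z=np.moveaxis(W,-1,0)
H,S,V=np.moveaxis(cv2.cvtColor(p,cv2.COLOR_RGB2HSV),-1,0)
near=(d>0)&(np.hypot(X-.588,Y-.33)<.16)
out=[]
for l,m in [("g",(H>45)&(H<85)&(S>120)&(V>50)),("r",((H<5)|(H>174))&(S>150)&(V>60))]:
    m=m&near&(Z<.06);k,lab,st,ce=cv2.connectedComponentsWithStats(m.astype(np.uint8));i=1+st[1:,4].argmax();q=lab==i
    v,u=np.nonzero(q);Q=W[q];print(l,st[i],Q.mean(0),Q[:,2].max(),onplane(ce[i],c,.03,T));out.append(onplane(ce[i],c,.03,T)[0,:2])
g,r=out;mid=(g+r)/2;ch=r-g;print("chord",np.linalg.norm(ch),"exp .1669")
n=np.array([-ch[1],ch[0]])/np.linalg.norm(ch);n*=np.sign(n[0]);C=mid+n*.0834;print("C from posts",C,"stand +x",n,np.degrees(np.arctan2(n[1],n[0])))
# foot plate outer rim by |z| mask boundary
m=near&(Z>.005);R=np.hypot(X-C[0],Y-C[1])
for nm,lo,hi,z0,tol in [("foot",.107,.125,.010,.008),("flange",.088,.102,.033,.012),("lid",.04,.088,.087,.015),("table",.14,.2,0,.01)]:
    q=(d>0)&(R>lo)&(R<hi)&(abs(Z-z0)<tol)
    f=W[...,:2]-C;a=f@n;b=f@np.array([-n[1],n[0]])
    A=np.c_[a[q],b[q],np.ones(q.sum())];s=np.linalg.lstsq(A,Z[q],rcond=None)[0];e=Z[q]-A@s;k=abs(e)<2.5*e.std()
    s=np.linalg.lstsq(A[k],Z[q][k],rcond=None)[0];e=Z[q][k]-A[k]@s;print(nm,k.sum(),"slope along x,y(left), z0",s,e.std(),"b range",b[q].min(),b[q].max(),"a",a[q].min(),a[q].max(), "z at a=-84",s[2]-.084*s[0])
# rim circle fits
ang=np.linspace(-1.2,1.2,60)
for nm,z0,r0,zl in [("footrim",.010,.128,.005),("flangerim",.032,.104,.022),("lidrim",.087,.094,.06)]:
    mm=(near&(Z>zl)).astype(np.uint8);mm=cv2.morphologyEx(mm,cv2.MORPH_OPEN,np.ones((3,3)))
    k=max(cv2.findContours(mm,0,1)[0],key=cv2.contourArea)[:,0];P=onplane(k,c,z0,T)[:,:2]
    f=P-C;P=P[(f@n<0)&(abs(np.hypot(*f.T)-r0)<.012)]
    from scipy.optimize import least_squares
    s=least_squares(lambda c_:np.hypot(*(P-c_).T)-r0,C,loss="soft_l1",f_scale=.001);f1=circ(P)
    print(nm,len(P),"centre fixed r",s.x,"free",f1)
E
python3 pot.py w1
```

```text
g [189 266   7  11  62] [0.52072891 0.24617715 0.0353775 ] 0.036408421501544275 [[0.522653   0.24358284 0.03      ]]
r [292 212  12  13 123] [0.50240006 0.40849249 0.03490599] 0.03645106828609618 [[0.50390565 0.40832596 0.03      ]]
chord 0.1658063905373339 exp .1669
C from posts [0.5961445  0.33538424] stand +x [0.99358728 0.11306772] 6.492186888728938
foot 2973 slope along x,y(left), z0 [-0.00061073 -0.00114057  0.00958032] 0.0004524937853182998 b range -0.12296246850767671 0.12441123361888447 a -0.12494351186957481 0.09728898907392146 z at a=-84 0.009631620998241342
flange 1749 slope along x,y(left), z0 [-0.00070059  0.02076292  0.03202326] 0.00038524855261527996 b range -0.08257734442972828 0.1016745915977612 a -0.10185476004389543 0.04867711256736362 z at a=-84 0.03208210815203192
lid 7690 slope along x,y(left), z0 [-0.00057214  0.02084139  0.08601274] 0.0003771998605679415 b range -0.08775436993560538 0.08788383823493574 a -0.08792342041617848 0.0727994539804572 z at a=-84 0.08606080392629809
table 15542 slope along x,y(left), z0 [-0.0007543  -0.00081831 -0.00047345] 0.00040479516330946817 b range -0.17627480416652103 0.1999766134452701 a -0.1999817281594135 0.18235912016604658 z at a=-84 -0.0004100920282008039
footrim 233 centre fixed r [0.59623501 0.33469117] free (array([0.59556507, 0.33394664]), np.float64(0.12771299687963095))
flangerim 198 centre fixed r [0.5948233  0.33508106] free (array([0.59729308, 0.33418528]), np.float64(0.10601063910905832))
lidrim 213 centre fixed r [0.59334536 0.33637215] free (array([0.59040134, 0.33565201]), np.float64(0.09160043741345862))
```

The wrist view shows the green post at (192,270), the red one at (298,218), and the flange as a grey arc under the lid. The fits agree: pot axis about (0.596, 0.335), flange 32.5 mm high in the middle, rising 2.1% to the left. Next, the can and the rest.

```bash
python3 -m creep '[[1,0,-60,10,0,0,0],[1,0,-60,10,0,0,0],[1,0,-60,10,0,0,0],[1,0,-60,5,0,0,0],[1,0,-60,0,0,0,0]]';python3 -m creep '[[1,0,-60,0,0,0,0],[1,0,-60,0,0,0,0],[1,0,-60,0,0,0,0],[1,0,-40,0,0,0,0],[1,0,0,0,0,0,0]]'
cat > near.py <<'E'
from h import *
import sys
p,d,T,W=snap(sys.argv[1]);c=camera_params("wrist");X,Y,Z=np.moveaxis(W,-1,0);print(get_obs()["eef_pos"],get_obs()["t"])
for l,x,y,zl,zh,h in [("cap",.423,-.046,.108,.122,.115),("can",.423,-.046,.085,.122,.1),("plate",.423,-.195,.1,.109,.105),("gripTop",.423,-.195,.150,.166,.161),("collar",.423,-.195,.11,.118,.113)]:
    q=(d>0)&(np.hypot(X-x,Y-y)<.06)&(Z>zl)&(Z<zh)
    if not q.any(): print(l,"none");continue
    Q=W[q];(cx,cy),r=cv2.minEnclosingCircle(Q[:,:2].astype(np.float32))
    print(l,q.sum(),"mean",Q.mean(0).round(4),"encl",round(cx,4),round(cy,4),round(r,4),"zmed",np.median(Q[:,2]).round(4),"rect",cv2.minAreaRect(Q[:,:2].astype(np.float32)))
E
python3 near.py w2 2>/dev/null
```

```text
t: 1.8
eef_pos: [0.4551, 0.0947, 0.2918]
tool_rot: [0.001, 0.186, 0.983, 0.0]
contact_force: [1.1, -0.5, 0.6]
gripper_width: 1.0
grasp_force: 0.0
t: 2.42
eef_pos: [0.4549, -0.1269, 0.2914]
tool_rot: [0.0, 0.189, 0.982, -0.0]
contact_force: [-0.4, -0.8, -0.8]
gripper_width: 1.001
grasp_force: 0.0
[ 0.45550614 -0.12265024  0.29108769] 2.625
cap 973 mean [ 0.4258 -0.0456  0.115 ] encl 0.4261 -0.0454 0.0188 zmed 0.1147 rect ((0.4261139929294586, -0.045588940382003784), (0.03662984445691109, 0.03561785817146301), 24.85791778564453)
can 1431 mean [ 0.4241 -0.0479  0.107 ] encl 0.4258 -0.0456 0.0247 zmed 0.1144 rect ((0.4256054162979126, -0.04584094136953354), (0.046363092958927155, 0.04821505397558212), 30.260278701782227)
plate 2663 mean [ 0.4231 -0.1915  0.1045] encl 0.4253 -0.1947 0.0486 zmed 0.1045 rect ((0.42547112703323364, -0.1943853795528412), (0.0701872929930687, 0.070046067237854), 57.108184814453125)
gripTop 396 mean [ 0.4246 -0.1927  0.1571] encl 0.4252 -0.1945 0.0124 zmed 0.1568 rect ((0.42528700828552246, -0.19381146132946014), (0.019619159400463104, 0.018944773823022842), 48.039676666259766)
collar 319 mean [ 0.423  -0.1875  0.1126] encl 0.4254 -0.1941 0.0176 zmed 0.1124 rect ((0.4239462912082672, -0.1903064250946045), (0.03433675318956375, 0.026242531836032867), 17.95317840576172)
```

View pics/w2.png

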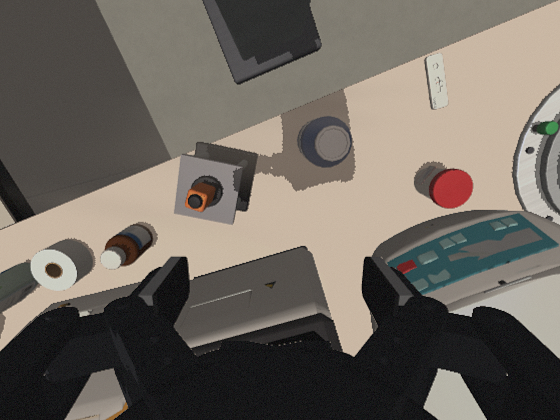

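Run:
```python
from h import *
z=np.load("w2.npz");p,d,T=z["p"],z["d"],z["T"];W=cloud(d,camera_params("wrist"),T);X,Y,Z=np.moveaxis(W,-1,0)
f=W[...,:2]-np.array([.4254,-.1944])
H,S,V=np.moveaxis(cv2.cvtColor(p,cv2.COLOR_RGB2HSV),-1,0)
q=(d>0)&(np.hypot(*np.moveaxis(f,-1,0))<.018)&(Z>.119)&(Z<.1555)&(H<18)&(S>120)
Q=f[q];print(q.sum())
best=[]
for a in np.radians(np.arange(0,90,3)):
    R=np.array([[np.cos(a),np.sin(a)],[-np.sin(a),np.cos(a)]]);e=abs(Q@R.T).max(1);best.append((np.mean(abs(e-.01)),np.degrees(a),np.median(e)))
print(sorted(best)[:5],sorted(best)[-2:])
q2=(d>0)&(np.hypot(*np.moveaxis(f,-1,0))<.018)&(Z>.1535);print(cv2.minAreaRect(f[q2].astype(np.float32)),W[q2][:,2].mean())
cv2.imwrite("pics/c2.png",cv2.resize(p[150:230,165:265],None,fx=6,fy=6,interpolation=cv2.INTER_NEAREST)[:,:,::-1])
```

```text
283
[(np.float64(0.0008306326578430848), np.float64(51.0), np.float64(0.009616778768864716)), (np.float64(0.000841417470476196), np.float64(54.0), np.float64(0.009581856552372462)), (np.float64(0.0008483974892036511), np.float64(48.00000000000001), np.float64(0.009584204584918966)), (np.float64(0.0008833521368578472), np.float64(45.0), np.float64(0.009521431130994308)), (np.float64(0.0009056806218760397), np.float64(57.00000000000001), np.float64(0.009636548590538935))] [(np.float64(0.0016601297399320878), np.float64(0.0), np.float64(0.009930823743354966)), (np.float64(0.0016641005475793466), np.float64(3.0000000000000004), np.float64(0.009952056975428957))]
((0.00046706025023013353, 0.00522356852889061), (0.027316555380821228, 0.02405201829969883), 49.51560592651367) 0.35039063757316435
```

View pics/c2.png

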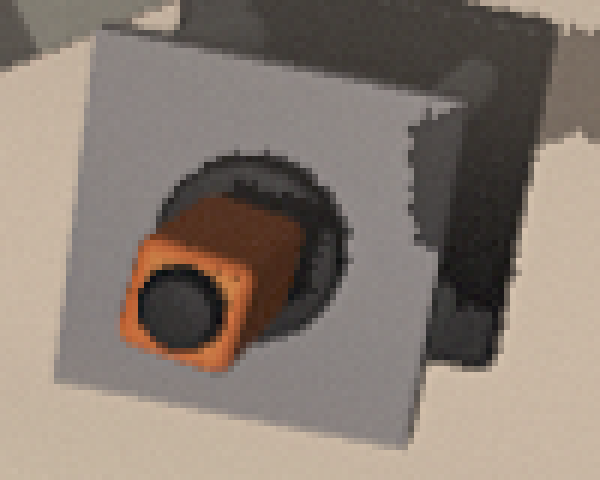

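The crop shows the grip's square turned a few degrees from the plate, at about 52° in world, mod 90. Can at (0.426, -0.0455), rest and probe at (0.4254, -0.1943), heights consistent with what is given (0.115, 0.105, 0.161). Grasping.

```bash
python3 -m creep '[[1,-15,-36,0,0,0,-0.144],[1,-15,-36,0,0,0,-0.144],[1,0,0,-30,0,0,0],[1,0,0,-20,0,0,0],[1,0,0,0,0,0,0]]'; python3 near.py w3 2>/dev/null | grep -v ca
```

```text
t: 3.25
eef_pos: [0.4246, -0.1949, 0.2401]
tool_rot: [-0.002, 0.325, 0.946, -0.0]
contact_force: [0.4, 0.3, -0.1]
gripper_width: 1.0
grasp_force: 0.0
[ 0.42605617 -0.19613819  0.24212938] 3.45
plate 3669 mean [ 0.4227 -0.1944  0.1052] encl 0.425 -0.1967 0.0486 zmed 0.1052 rect ((0.42546331882476807, -0.19657331705093384), (0.07003746926784515, 0.06983404606580734), 56.97428512573242)
gripTop 558 mean [ 0.424  -0.1953  0.158 ] encl 0.4249 -0.1962 0.0124 zmed 0.1576 rect ((0.42509111762046814, -0.19605664908885956), (0.019816335290670395, 0.019255343824625015), 47.87532043457031)
collar 446 mean [ 0.4204 -0.1927  0.1131] encl 0.4251 -0.1964 0.0177 zmed 0.1131 rect ((0.42345237731933594, -0.19460996985435486), (0.0340844988822937, 0.02856745570898056), 50.73375701904297)
```

```bash
python3 -m creep '[[1,0,0,-40,0,0,0],[1,0,0,-40,0,0,0],[1,0,0,-30,0,0,0],[1,0,0,-10,0,0,0],[1,0,0,0,0,0,0]]'; python3 -m creep '[[-1,0,0,0,0,0,0],[-1,0,0,0,0,0,0],[-1,0,0,0,0,0,0],[-1,0,0,0,0,0,0],[-1,0,0,0,0,0,0]]' 70
```

```text
t: 4.08
eef_pos: [0.4256, -0.1965, 0.1216]
tool_rot: [0.0, 0.326, 0.945, -0.0]
contact_force: [-0.4, -0.5, 0.0]
gripper_width: 0.996
grasp_force: 0.0
t: 4.7
eef_pos: [0.4255, -0.1965, 0.1217]
tool_rot: [0.0, 0.326, 0.945, 0.0]
contact_force: [-0.9, 1.6, 5.8]
gripper_width: 0.222
grasp_force: 68.2
```

```bash
python3 -m creep '[[-1,0,0,20,0,0,0],[-1,0,0,40,0,0,0],[-1,0,0,40,0,0,0],[-1,0,0,35,0,0,0],[-1,0,0,0,0,0,0]]' 90
python3 - <<'E'
from h import *
p,d=read_camera("scene");c=camera_params("scene");np.savez("s2.npz",p=p,d=d)
cv2.imwrite("pics/s2.png",cv2.resize(p[130:290,230:390],None,fx=3.5,fy=3.5,interpolation=2)[:,:,::-1]);print(get_obs())
E
```

```text
t: 5.32
eef_pos: [0.4265, -0.1969, 0.2582]
tool_rot: [0.002, 0.326, 0.945, 0.001]
contact_force: [0.0, 0.2, -1.2]
gripper_width: 0.225
grasp_force: 88.0
{'t': 5.375, 'q': array([-0.25741759,  0.10091295,  0.60784948,  2.03231592, -0.06839836,
        1.02577547,  1.29070928]), 'joint_vel': array([ 0.00494395,  0.03290791, -0.00947844,  0.0390429 , -0.0062167 ,
       -0.00776337,  0.00530843]), 'joint_torque': array([  0.07215827, -29.17364359,   2.1959585 , -28.83526146,
         0.10967921,   0.06258532,  -0.06641159]), 'eef_pos': array([ 0.42549278, -0.19639088,  0.25657113]), 'tool_rot': array([8.11278049e-04, 3.25715567e-01, 9.45467353e-01, 4.42161827e-04]), 'contact_force': array([-0.49122259,  0.5087429 , -2.80614332]), 'torque': array([-0.02245243,  0.00803762,  0.0013106 ]), 'grasp_force': 87.98824310302734, 'gripper_width': 0.21943940859490618}
```

View pics/s2.png

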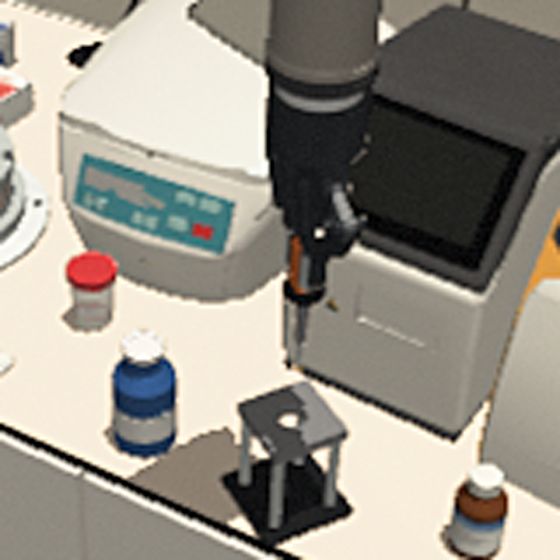

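The probe hangs upright in the fingers and the rest's hole is free. Now over the can.

```bash
python3 -m creep '[[-1,0,45,0,0,0,0],[-1,0,50,0,0,0,0],[-1,0,45,0,0,0,0],[-1,0,10,0,0,0,0],[-1,0,0,0,0,0,0]]'; python3 -m creep '[[-1,0,0,-25,0,0,0],[-1,0,0,-13,0,0,0],[-1,0,0,-4,0,0,0],[-1,0,0,0,0,0,0]]'
```

```text
t: 6.0
eef_pos: [0.4245, -0.0465, 0.2551]
tool_rot: [-0.001, 0.325, 0.946, -0.001]
contact_force: [-0.0, -1.2, -1.0]
gripper_width: 0.22
grasp_force: 88.1
t: 6.5
eef_pos: [0.4253, -0.0471, 0.2143]
tool_rot: [-0.0, 0.326, 0.945, -0.0]
contact_force: [-0.5, -0.2, 0.3]
gripper_width: 0.225
grasp_force: 88.5
```

Run:
```python
from h import *
print(np.mean([get_obs()["eef_pos"] for _ in range(3)],0))
p,d=read_camera("scene");p2,d2=read_camera("top")
a=cv2.resize(p[170:270,225:325],None,fx=4,fy=4,interpolation=2)
cv2.imwrite("pics/s3.png",a[:,:,::-1])
print(get_obs()["eef_pos"],get_obs()["contact_force"])
```

```text
[ 0.42526325 -0.04705634  0.21433055]
[ 0.42561175 -0.04670253  0.21474266] [-0.72155307  0.17419449 -0.64965675]
```

View pics/s3.png

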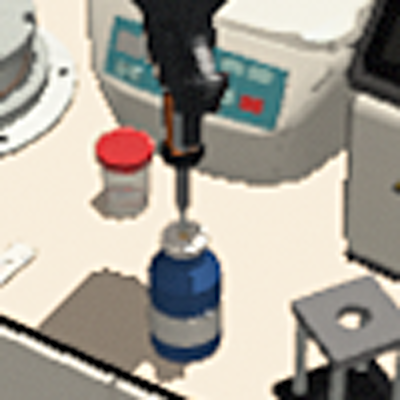

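The nozzle stands over the middle of the white cap (183,230), about touching. Pressing in small steps.

```bash
for i in 1; do python3 -m creep '[[-1,0,0,-2,0,0,0],[-1,0,0,-2,0,0,0],[-1,0,0,0,0,0,0],[-1,0,0,0,0,0,0]]'; done; python3 -m creep '[[-1,0,0,-2,0,0,0],[-1,0,0,-1,0,0,0],[-1,0,0,0,0,0,0],[-1,0,0,0,0,0,0]]'
```

```text
t: 7.1
eef_pos: [0.4256, -0.0464, 0.2105]
tool_rot: [0.0, 0.326, 0.945, 0.0]
contact_force: [0.3, -0.6, 2.7]
gripper_width: 0.222
grasp_force: 88.6
t: 7.6
eef_pos: [0.4256, -0.0464, 0.2075]
tool_rot: [0.0, 0.326, 0.945, 0.0]
contact_force: [1.2, 1.1, 4.9]
gripper_width: 0.224
grasp_force: 89.1
```

```bash
python3 -m creep '[[-1,0,0,-1.5,0,0,0],[-1,0,0,-1,0,0,0],[-1,0,0,0,0,0,0],[-1,0,0,0,0,0,0]]'
python3 - <<'E'
from h import *
from time import sleep
for i in range(4): read_camera("wrist");print(get_obs()["contact_force"].round(2),get_obs()["eef_pos"].round(4))
E
```

```text
t: 8.1
eef_pos: [0.4258, -0.0465, 0.2054]
tool_rot: [0.001, 0.326, 0.945, 0.0]
contact_force: [-0.2, -0.5, 9.3]
gripper_width: 0.221
grasp_force: 89.7
[-0.96  0.    9.86] [ 0.4258 -0.0465  0.2054]
[ 0.11 -0.67  8.84] [ 0.4258 -0.0465  0.2054]
[ 0.   -0.61  9.08] [ 0.4258 -0.0465  0.2054]
[-0.01 -0.41  9.85] [ 0.4258 -0.0465  0.2054]
```

```bash
python3 -m creep '[[-1,0,0,5,0,0,0],[-1,0,0,5,0,0,0],[-1,0,0,8,0,0,0],[-1,0,0,15,0,0,0],[-1,0,0,0,0,0,0]]'
python3 - <<'E'
from h import *
# tip poses: n = stand +x, C axis, lean th about (.113,-.994)
C=np.array([.596,.335]);n=np.array([.99359,.11307]);m=np.array([-n[1],n[0]]);th=.7;L=.0955
u=np.array([*(-n*np.sin(th)),np.cos(th)])  # probe z
def tcp(phi,r,dz): # phi + to left(red), ball centre
    a,b=-r*np.cos(phi),r*np.sin(phi);xy=C+a*n+b*m
    z=.0325+.0216*b+.004+dz
    return np.array([*xy,z])+L*u
prev=None
print(u)
for ph in range(-38,39,4):
    P=tcp(np.radians(ph),.0845,0)*1000;print(ph,P.round(1),None if prev is None else (P-prev).round(2));prev=P
E
```

```text
t: 8.93
eef_pos: [0.4252, -0.0464, 0.2381]
tool_rot: [0.0, 0.326, 0.945, 0.0]
contact_force: [0.5, 0.1, -2.8]
gripper_width: 0.22
grasp_force: 88.4
[-0.64008825 -0.07284169  0.76484219]
-38 [474.6 268.8 108.4] None
-34 [470.6 273.2 108.5] [-3.98  4.35  0.1 ]
-30 [466.9 277.8 108.6] [-3.67  4.62  0.11]
-26 [463.6 282.7 108.7] [-3.34  4.86  0.11]
-22 [460.6 287.7 108.9] [-2.99  5.08  0.12]
-18 [458. 293. 109.] [-2.63  5.28  0.12]
-14 [455.7 298.5 109.1] [-2.26  5.45  0.12]
-10 [453.8 304.1 109.2] [-1.87  5.59  0.12]
-6 [452.4 309.8 109.4] [-1.48  5.71  0.13]
-2 [451.3 315.6 109.5] [-1.07  5.8   0.13]
2 [450.6 321.4 109.6] [-0.67  5.86  0.13]
6 [450.4 327.3 109.7] [-0.26  5.89  0.13]
10 [450.5 333.2 109.9] [0.16 5.9  0.13]
14 [451.1 339.1 110. ] [0.57 5.87 0.12]
18 [452.1 344.9 110.1] [0.97 5.82 0.12]
22 [453.4 350.6 110.2] [1.38 5.73 0.12]
26 [455.2 356.3 110.3] [1.77 5.62 0.12]
30 [457.4 361.7 110.5] [2.16 5.49 0.11]
34 [459.9 367.1 110.6] [2.54 5.32 0.11]
38 [462.8 372.2 110.7] [2.91 5.13 0.1 ]
```

```bash
python3 -m creep '[[-1,4,45,2,0,0,0],[-1,4,60,0,0,0,0],[-1,4,60,0,0,0,0],[-1,4,60,0,0,0,0],[-1,3,55,0,0,0,0]]'; python3 -m creep '[[-1,0,8,0,0.02,-0.174,0],[-1,0,0,0,0.02,-0.174,0],[-1,0,0,0,0.02,-0.174,0],[-1,0,0,0,0.019,-0.174,0],[-1,0,0,0,0,0,0]]'
python3 - <<'E'
from h import *
o=get_obs();print(o["q"].round(2),o["contact_force"],wpose(o)[:3,2])
E
```

```text
t: 9.55
eef_pos: [0.4434, 0.2354, 0.2388]
tool_rot: [-0.001, 0.326, 0.946, -0.001]
contact_force: [0.9, -0.2, -1.5]
gripper_width: 0.224
grasp_force: 88.3
t: 10.18
eef_pos: [0.4447, 0.2336, 0.236]
tool_rot: [0.261, 0.316, 0.905, 0.109]
contact_force: [-0.2, 0.4, -1.9]
gripper_width: 0.221
grasp_force: 88.7
[-0.99 -0.02  0.12  2.33  0.82  0.57 -0.62] [-0.15231387  0.35614318 -1.90842906] [ 0.54203869  0.032574   -0.83972197]
```

```bash
python3 -m creep '[[-1,0,6,-30,0.03,-0.13,0],[-1,0,0,-20,0,0,0],[-1,0,0,0,0,0,0],[-1,0,0,0,0,0,0]]'
python3 - <<'E'
from h import *
o=get_obs();print(o["q"].round(2),o["contact_force"],wpose(o)[:3,2],np.arccos(-wpose(o)[2,2]))
E
```

```text
t: 10.68
eef_pos: [0.4506, 0.2332, 0.2039]
tool_rot: [0.295, 0.32, 0.892, 0.121]
contact_force: [-0.2, -0.1, -1.7]
gripper_width: 0.224
grasp_force: 88.7
[-1.    0.05  0.09  2.4   1.14  0.52 -1.  ] [-0.1851843  -0.05976019 -1.73068046] [ 0.60335847  0.02708464 -0.79701002] 0.6484679774004988
```

```bash
python3 -m creep '[[-1,3,10,-25,0,0,0],[-1,2,9,-25,0,0,0],[-1,0,0,0,0.015,-0.06,0],[-1,0,0,0,0,0,0],[-1,0,0,0,0,0,0]]'
python3 - <<'E'
from h import *
o=get_obs();print(o["q"].round(2),o["contact_force"],wpose(o)[:3,2],np.arccos(-wpose(o)[2,2]))
E
```

```text
t: 11.3
eef_pos: [0.456, 0.2517, 0.1542]
tool_rot: [0.319, 0.319, 0.882, 0.137]
contact_force: [0.1, 0.2, -1.8]
gripper_width: 0.223
grasp_force: 88.7
[-0.84  0.21 -0.13  2.43  1.56  0.56 -1.5 ] [ 0.07584111  0.15736518 -1.77847609] [ 0.65048605  0.03809653 -0.75856216] 0.709692678839968
```

```bash
cat > st.py <<'E'
from h import *
C=np.array([.596,.335]);n=np.array([.99359,.11307]);m=np.array([-n[1],n[0]])
O=[]
for i in range(3):
    O.append(get_obs());read_camera("wrist")
T=wpose(O[0]);P=np.mean([o["eef_pos"] for o in O],0);B=P+.0955*T[:3,2];f=B[:2]-C;a,b=f@n,f@m
print("q",O[0]["q"].round(2),"lean",np.arccos(-T[2,2]).round(3),"TCP",P.round(4),"F",np.mean([o["contact_force"] for o in O],0).round(2))
print("ball",B.round(4),"r",np.hypot(a,b).round(4),"phi",np.degrees(np.arctan2(b,-a)).round(2),"above contact",(B[2]-(.0325+.0216*b+.004)).round(4),"t",O[0]["t"])
E
python3 -m creep '[[-1,3,4,-15,0,0,0],[-1,3,4,-15,0,0,0],[-1,5,7,-7,0,0,0],[-1,0,0,0,0,0,0]]';python3 st.py
```

```text
t: 11.8
eef_pos: [0.4667, 0.268, 0.1167]
tool_rot: [0.319, 0.318, 0.882, 0.137]
contact_force: [0.4, 0.4, -1.7]
gripper_width: 0.219
grasp_force: 88.8
q [-0.84  0.33 -0.13  2.42  1.72  0.59 -1.67] lean 0.71 TCP [0.4665 0.2676 0.1168] F [ 0.13  0.07 -1.89]
ball [0.5286 0.2714 0.0444] r 0.0927 phi -36.86 above contact 0.0091 t 11.8
```

```bash
python3 -m creep '[[-1,2,2,0,0,0,0],[-1,2.4,2.1,0,0,0,0],[-1,0,0,-4,0,0,0],[-1,0,0,-3,0,0,0],[-1,0,0,0,0,0,0]]';python3 st.py
```

```text
t: 12.58
eef_pos: [0.4702, 0.2711, 0.109]
tool_rot: [0.319, 0.318, 0.882, 0.137]
contact_force: [-1.3, -0.1, -1.3]
gripper_width: 0.223
grasp_force: 88.8
q [-0.83  0.35 -0.14  2.41  1.74  0.59 -1.7 ] lean 0.709 TCP [0.4702 0.2711 0.109 ] F [-0.45  0.04 -1.39]
ball [0.5323 0.2749 0.0366] r 0.0876 phi -36.86 above contact 0.0012 t 12.575
```

```bash
python3 -m creep '[[-1,0.7,0.7,-1.5,0,0,0],[-1,0,0,0,0,0,0]]';python3 st.py
```

```text
t: 12.98
eef_pos: [0.4713, 0.2722, 0.1081]
tool_rot: [0.319, 0.318, 0.882, 0.138]
contact_force: [-0.5, 0.3, 1.5]
gripper_width: 0.222
grasp_force: 88.9
q [-0.83  0.36 -0.14  2.41  1.75  0.59 -1.71] lean 0.71 TCP [0.4713 0.2722 0.1081] F [-0.33  0.26  0.54]
ball [0.5335 0.276  0.0357] r 0.086 phi -36.86 above contact 0.0003 t 12.975
```

```bash
python3 -m creep '[[-1,0,0,-0.6,0,0,0],[-1,0,0,0,0,0,0]]';python3 st.py
python3 - <<'E'
import numpy as np
n=np.array([.99359,.11307]);m=np.array([-n[1],n[0]])
f=lambda p:np.array([*(1000*.0858*(-np.cos(p)*n+np.sin(p)*m)),1000*.0858*np.sin(p)*.0216])
for p in np.arange(-37,37,2.5): print(p,(f(np.radians(p+2.5))-f(np.radians(p))).round(2).tolist())
E
```

```text
t: 13.38
eef_pos: [0.4714, 0.2722, 0.1076]
tool_rot: [0.319, 0.318, 0.882, 0.138]
contact_force: [-0.1, -0.2, 1.9]
gripper_width: 0.224
grasp_force: 89.2
q [-0.83  0.36 -0.14  2.41  1.75  0.59 -1.71] lean 0.711 TCP [0.4713 0.2722 0.1076] F [-0.14 -0.24  2.86]
ball [0.5335 0.276  0.0352] r 0.0859 phi -36.87 above contact -0.0002 t 13.375
-37.0 [-2.52, 2.77, 0.07]
-34.5 [-2.39, 2.88, 0.07]
-32.0 [-2.27, 2.98, 0.07]
-29.5 [-2.13, 3.08, 0.07]
-27.0 [-2.0, 3.17, 0.07]
-24.5 [-1.86, 3.25, 0.07]
-22.0 [-1.71, 3.33, 0.08]
-19.5 [-1.57, 3.4, 0.08]
-17.0 [-1.42, 3.46, 0.08]
-14.5 [-1.26, 3.52, 0.08]
-12.0 [-1.11, 3.58, 0.08]
-9.5 [-0.95, 3.62, 0.08]
-7.0 [-0.79, 3.66, 0.08]
-4.5 [-0.63, 3.69, 0.08]
-2.0 [-0.47, 3.71, 0.08]
0.5 [-0.31, 3.73, 0.08]
3.0 [-0.15, 3.74, 0.08]
5.5 [0.02, 3.74, 0.08]
8.0 [0.18, 3.74, 0.08]
10.5 [0.34, 3.73, 0.08]
13.0 [0.51, 3.71, 0.08]
15.5 [0.67, 3.68, 0.08]
18.0 [0.83, 3.65, 0.08]
20.5 [0.99, 3.61, 0.08]
23.0 [1.14, 3.57, 0.07]
25.5 [1.3, 3.51, 0.07]
28.0 [1.45, 3.45, 0.07]
30.5 [1.6, 3.39, 0.07]
33.0 [1.74, 3.31, 0.07]
35.5 [1.89, 3.23, 0.06]
```

```bash
python3 -m creep '[[-1,-2.5,2.8,0.07,0,0,0],[-1,-2.4,2.9,0.07,0,0,0],[-1,-2.3,3,0.07,0,0,0],[-1,-2.1,3.1,0.07,0,0,0],[-1,-2,3.2,0.07,0,0,0]]';python3 st.py
```

```text
t: 14.15
eef_pos: [0.4596, 0.2871, 0.1076]
tool_rot: [0.319, 0.318, 0.882, 0.137]
contact_force: [1.0, -0.8, 3.0]
gripper_width: 0.223
grasp_force: 89.1
q [-0.87  0.36 -0.16  2.4   1.7   0.62 -1.7 ] lean 0.71 TCP [0.4594 0.2877 0.1076] F [ 0.88 -0.2   3.74]
ball [0.5216 0.2915 0.0352] r 0.0862 phi -23.81 above contact -0.0006 t 14.15
```

```bash
python3 -m creep '[[-1,-1.6,3.3,0.2,0,0,0],[-1,-1.5,3.4,0.15,0,0,0],[-1,-1.4,3.4,0.1,0,0,0],[-1,-1.2,3.5,0.1,0,0,0],[-1,-1.1,3.5,0.1,0,0,0]]';python3 st.py
```

```text
t: 14.92
eef_pos: [0.4528, 0.3043, 0.1081]
tool_rot: [0.319, 0.318, 0.882, 0.137]
contact_force: [0.3, -1.7, 3.3]
gripper_width: 0.22
grasp_force: 89.3
q [-0.9   0.37 -0.17  2.38  1.65  0.64 -1.68] lean 0.709 TCP [0.4526 0.305  0.1082] F [-0.11  0.    3.14]
ball [0.5147 0.3087 0.0357] r 0.0854 phi -11.42 above contact -0.0004 t 14.925
```

```bash
python3 -m creep '[[-1,-1.1,3.6,0.1,0,0,0],[-1,-0.9,3.7,0.1,0,0,0],[-1,-0.7,3.7,0.1,0,0,0],[-1,-0.5,3.7,0.1,0,0,0],[-1,-0.4,3.7,0.1,0,0,0]]';python3 st.py
```

```text
t: 15.7
eef_pos: [0.4492, 0.3227, 0.1086]
tool_rot: [0.319, 0.318, 0.882, 0.137]
contact_force: [-0.3, -1.8, 1.6]
gripper_width: 0.221
grasp_force: 89.3
q [-0.92  0.38 -0.18  2.35  1.6   0.65 -1.65] lean 0.709 TCP [0.4491 0.3234 0.1088] F [ 0.21 -0.44  2.04]
ball [0.5112 0.3272 0.0363] r 0.0851 phi 1.23 above contact -0.0002 t 15.7
```

```bash
python3 -m creep '[[-1,-0.3,3.7,0.1,0,0,0],[-1,-0.1,3.7,0.1,0,0,0],[-1,0,3.7,0.1,0,0,0],[-1,0.2,3.7,0.1,0,0,0]]';python3 st.py
```

```text
t: 16.35
eef_pos: [0.4491, 0.3374, 0.1091]
tool_rot: [0.319, 0.318, 0.882, 0.137]
contact_force: [-0.2, -1.7, 2.2]
gripper_width: 0.219
grasp_force: 89.3
q [-0.94  0.39 -0.18  2.33  1.57  0.66 -1.63] lean 0.709 TCP [0.4491 0.3381 0.1092] F [ 0.59 -0.37  2.35]
ball [0.5112 0.3419 0.0367] r 0.0851 phi 11.12 above contact -0.0001 t 16.35
```

Contact about 4 N and steady.

```bash
python3 -m creep '[[-1,0.3,3.7,0.05,0,0,0],[-1,0.5,3.7,0.05,0,0,0],[-1,0.6,3.7,0.05,0,0,0],[-1,0.8,3.6,0.05,0,0,0],[-1,1,3.6,0.05,0,0,0]]';python3 st.py
```

```text
t: 17.12
eef_pos: [0.4523, 0.3559, 0.1094]
tool_rot: [0.319, 0.318, 0.882, 0.137]
contact_force: [-1.0, -2.9, 3.2]
gripper_width: 0.221
grasp_force: 89.3
q [-0.95  0.41 -0.19  2.29  1.53  0.67 -1.6 ] lean 0.71 TCP [0.4524 0.3565 0.1095] F [ 0.32 -0.89  2.68]
ball [0.5145 0.3603 0.0371] r 0.0853 phi 23.72 above contact -0.0002 t 17.125
```

```bash
python3 -m creep '[[-1,1.1,3.6,0.05,0,0,0],[-1,1.2,3.5,0.05,0,0,0],[-1,1.4,3.5,0.05,0,0,0],[-1,1.5,3.4,0.05,0,0,0]]';python3 st.py
```

```text
t: 17.77
eef_pos: [0.4576, 0.3697, 0.1095]
tool_rot: [0.319, 0.318, 0.882, 0.137]
contact_force: [-0.5, -1.6, 3.6]
gripper_width: 0.221
grasp_force: 89.4
q [-0.96  0.42 -0.19  2.26  1.51  0.68 -1.58] lean 0.71 TCP [0.4577 0.3703 0.1097] F [0.32 0.08 3.19]
ball [0.5199 0.3741 0.0373] r 0.0856 phi 33.66 above contact -0.0003 t 17.775
```

```bash
python3 -m creep '[[-1,1.6,3.3,0.05,0,0,0],[-1,1.8,3.3,0.05,0,0,0],[-1,0,0,0,0,0,0]]';python3 st.py
```

```text
t: 18.3
eef_pos: [0.4612, 0.3771, 0.11]
tool_rot: [0.319, 0.318, 0.882, 0.138]
contact_force: [0.5, 1.0, 1.2]
gripper_width: 0.219
grasp_force: 89.1
q [-0.96  0.43 -0.18  2.24  1.5   0.68 -1.56] lean 0.71 TCP [0.4612 0.377  0.11  ] F [0.32 0.83 2.38]
ball [0.5233 0.3809 0.0376] r 0.086 phi 38.77 above contact -0.0001 t 18.3
```

```bash
python3 -m creep '[[-1,-3,0,4,0,0,0],[-1,-8,0,10,0,0,0],[-1,-10,0,14,0,0,0],[-1,-15,0,24,0,0,0],[-1,-15,0,40,0,0,0]]';python3 st.py
```

```text
t: 19.08
eef_pos: [0.4081, 0.3749, 0.2003]
tool_rot: [0.318, 0.317, 0.883, 0.135]
contact_force: [0.5, 1.6, -0.8]
gripper_width: 0.22
grasp_force: 88.7
q [-1.    0.22 -0.25  2.24  1.17  0.77 -1.27] lean 0.706 TCP [0.408  0.3769 0.2036] F [ 0.13  0.54 -0.18]
ball [0.4699 0.3805 0.1309] r 0.1341 phi 26.32 above contact 0.0931 t 19.075
```

```bash
cat > rv.py <<'E'
from h import *
o=get_obs();R=wpose(o)[:3,:3];Rt=Ro.from_quat([.3257,.9455,0,0]).as_matrix()
v=Ro.from_matrix(Rt@R.T).as_rotvec();P=np.mean([get_obs()["eef_pos"] for _ in range(3)],0);print("rotvec",v.round(4),"/5",(v/5).round(4),"dpos mm",(1000*(np.array([.4255,-.1965,.1217])-P)).round(1),"q",o["q"].round(2),"F",o["contact_force"].round(1))
E
python3 -m creep '[[-1,10,-20,30,0,0,0],[-1,5,-20,25,0,0,0]]';python3 rv.py
```

```text
t: 19.48
eef_pos: [0.4249, 0.3347, 0.2554]
tool_rot: [0.319, 0.318, 0.883, 0.136]
contact_force: [-0.1, -1.3, -1.5]
gripper_width: 0.216
grasp_force: 88.9
rotvec [-0.0504  0.7055  0.0266] /5 [-0.0101  0.1411  0.0053] dpos mm [   0.6 -531.2 -133.7] q [-0.93  0.08 -0.23  2.24  1.04  0.76 -1.05] F [-0.1 -1.3 -1.5]
```

```bash
python3 -m creep '[[-1,5,-40,5,-0.01,0.141,0.005],[-1,5,-40,5,-0.01,0.141,0.005],[-1,5,-40,0,-0.01,0.141,0.005],[-1,5,-40,0,-0.01,0.141,0.005],[-1,0,-40,0,-0.01,0.141,0.005]]';python3 -m creep '[[-1,0,-55,0,0,0,0],[-1,0,-55,0,0,0,0],[-1,0,-55,0,0,0,0],[-1,0,-55,0,0,0,0],[-1,-5,-40,0,0,0,0]]';python3 rv.py
```

```text
t: 20.1
eef_pos: [0.441, 0.165, 0.2591]
tool_rot: [0.061, 0.329, 0.942, 0.01]
contact_force: [1.1, -0.8, -2.4]
gripper_width: 0.223
grasp_force: 88.7
t: 20.72
eef_pos: [0.4352, -0.0963, 0.2587]
tool_rot: [0.063, 0.331, 0.942, 0.011]
contact_force: [0.3, -0.3, -2.2]
gripper_width: 0.217
grasp_force: 88.7
rotvec [0.0209 0.1255 0.0125] /5 [0.0042 0.0251 0.0025] dpos mm [  -9.7 -100.2 -137. ] q [-0.28 -0.03  0.34  2.14  0.03  0.9   0.94] F [ 0.3 -0.3 -2.2]
```

```bash
python3 -m creep '[[-1,-5,-48,0,0.01,0.063,0.006],[-1,-5,-45,0,0.01,0.063,0.006],[-1,0,0,0,0,0,0],[-1,0,0,0,0,0,0]]';python3 rv.py
```

```text
t: 21.22
eef_pos: [0.4259, -0.186, 0.2589]
tool_rot: [-0.0, 0.325, 0.946, 0.0]
contact_force: [-0.3, 0.4, -1.7]
gripper_width: 0.223
grasp_force: 88.8
rotvec [-0.0006 -0.0002 -0.0018] /5 [-0.0001 -0.     -0.0004] dpos mm [  -0.4  -10.5 -137.2] q [-0.16  0.09  0.48  2.03 -0.05  1.03  1.25] F [-0.3  0.4 -1.7]
```

```bash
python3 -m creep '[[-1,0,-10.5,-15,0,0,0],[-1,0,0,-25,0,0,0],[-1,0,0,0,0,0,0],[-1,0,0,0,0,0,0]]';python3 rv.py
python3 - <<'E'
from h import *
p,d=read_camera("scene")
cv2.imwrite("pics/s4.png",cv2.resize(p[180:290,260:370],None,fx=5,fy=5,interpolation=2)[:,:,::-1])
E
```

```text
t: 21.72
eef_pos: [0.427, -0.1962, 0.2208]
tool_rot: [0.001, 0.324, 0.946, 0.001]
contact_force: [-0.4, -0.3, -1.7]
gripper_width: 0.223
grasp_force: 88.8
rotvec [-0.0007  0.003  -0.0041] /5 [-0.0001  0.0006 -0.0008] dpos mm [ -1.5  -0.3 -99.1] q [-0.13  0.15  0.48  2.07 -0.09  0.94  1.31] F [-0.4 -0.3 -1.7]
```

View pics/s4.png

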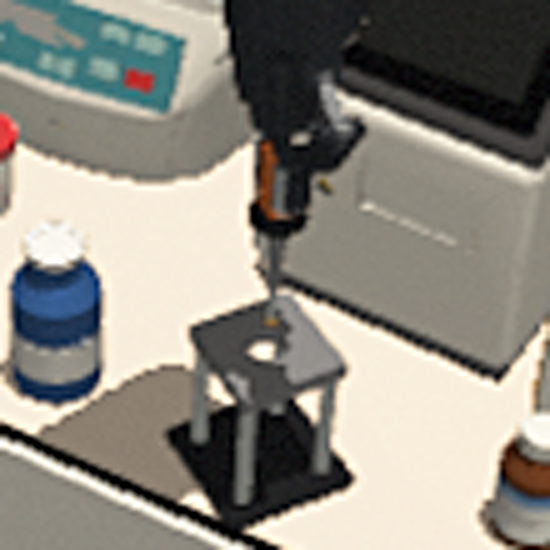

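The probe is upright, with its ball (272,322) standing just above the hole (265,350). Inserting.

```bash
python3 -m creep '[[-1,-0.5,0,-10,0,0,0],[-1,0,0,-12,0,0,0],[-1,0,0,-12,0,0,0],[-1,0,0,0,0,0,0]]'; python3 -m creep '[[-1,0,0,-20,0,0,0],[-1,0,0,-20,0,0,0],[-1,0,0,-15,0,0,0],[-1,0,0,-5,0,0,0],[-1,0,0,0,0,0,0]]';python3 rv.py
```

```text
t: 22.28
eef_pos: [0.4254, -0.1966, 0.1851]
tool_rot: [-0.0, 0.324, 0.946, 0.0]
contact_force: [-0.1, -1.1, -1.1]
gripper_width: 0.227
grasp_force: 88.8
t: 22.9
eef_pos: [0.4263, -0.197, 0.1264]
tool_rot: [0.001, 0.324, 0.946, 0.001]
contact_force: [-0.0, -0.9, -1.6]
gripper_width: 0.22
grasp_force: 88.8
rotvec [-0.0006  0.0025 -0.0027] /5 [-0.0001  0.0005 -0.0005] dpos mm [-0.8  0.5 -4.7] q [-0.08  0.3   0.45  2.16 -0.2   0.72  1.41] F [-0.  -0.9 -1.6]
```

```bash
python3 -m creep '[[-1,-0.5,0,-2.5,0,0,0],[-1,0,0,-1.5,0,0,0],[-1,0,0,0,0,0,0]]';python3 rv.py
```

```text
t: 23.28
eef_pos: [0.4258, -0.1968, 0.1225]
tool_rot: [0.001, 0.324, 0.946, 0.001]
contact_force: [-0.8, 1.3, -1.6]
gripper_width: 0.22
grasp_force: 88.8
rotvec [-0.0007  0.003  -0.0029] /5 [-0.0001  0.0006 -0.0006] dpos mm [-0.3  0.3 -0.8] q [-0.07  0.31  0.45  2.16 -0.2   0.71  1.42] F [-0.8  1.3 -1.6]
```

```bash
python3 -m creep '[[-1,0,0,-0.8,0,0,0],[-1,0,0,-0.5,0,0,0],[-1,0,0,0,0,0,0]]';python3 rv.py
```

```text
t: 23.65
eef_pos: [0.426, -0.1969, 0.1217]
tool_rot: [0.001, 0.324, 0.946, 0.001]
contact_force: [-2.3, 1.7, 6.1]
gripper_width: 0.223
grasp_force: 90.5
rotvec [-0.0011  0.0032 -0.0028] /5 [-0.0002  0.0006 -0.0006] dpos mm [-0.5  0.4 -0. ] q [-0.07  0.31  0.44  2.16 -0.21  0.71  1.42] F [-2.3  1.7  6.1]
```

Seated. Opening, then straight up.

```bash
python3 -m creep '[[0,0,0,0,0,0,0],[1,0,0,0,0,0,0],[1,0,0,0,0,0,0],[1,0,0,0,0,0,0],[1,0,0,0,0,0,0]]'; python3 -m creep '[[1,0,0,10,0,0,0],[1,0,0,30,0,0,0],[1,0,0,40,0,0,0],[1,0,0,40,0,0,0],[1,0,0,0,0,0,0]]'; python3 near.py w5 2>/dev/null; python3 -c "
from h import *
p,d=read_camera('scene');cv2.imwrite('pics/s5.png',p[:,:,::-1])"
```

```text
t: 24.28
eef_pos: [0.4258, -0.1968, 0.121]
tool_rot: [0.001, 0.324, 0.946, 0.001]
contact_force: [-0.5, 0.4, 0.3]
gripper_width: 0.994
grasp_force: 0.0
t: 24.9
eef_pos: [0.4277, -0.1977, 0.2445]
tool_rot: [0.005, 0.324, 0.946, 0.001]
contact_force: [0.7, 0.4, -0.8]
gripper_width: 1.001
grasp_force: 0.0
[ 0.42510017 -0.19656919  0.24032172] 25.1
cap 1567 mean [ 0.4243 -0.0468  0.1135] encl 0.4249 -0.0466 0.0189 zmed 0.1134 rect ((0.4244482219219208, -0.046732351183891296), (0.0366661436855793, 0.035704564303159714), 56.19353485107422)
can 2339 mean [ 0.4226 -0.05    0.106 ] encl 0.4247 -0.047 0.0238 zmed 0.1129 rect ((0.42270854115486145, -0.04766612872481346), (0.04083194583654404, 0.04559627175331116), 43.88652420043945)
plate 3609 mean [ 0.4206 -0.1934  0.1032] encl 0.4235 -0.1957 0.0485 zmed 0.1031 rect ((0.42341694235801697, -0.19588106870651245), (0.070158950984478, 0.06880376487970352), 56.908233642578125)
gripTop 509 mean [ 0.4224 -0.1954  0.1562] encl 0.4236 -0.1962 0.0122 zmed 0.156 rect ((0.423376202583313, -0.19579946994781494), (0.018999379128217697, 0.01828262023627758), 50.968589782714844)
collar 379 mean [ 0.4189 -0.1927  0.1115] encl 0.4238 -0.1965 0.0173 zmed 0.1112 rect ((0.42148613929748535, -0.19479018449783325), (0.03298218548297882, 0.02754507027566433), 52.28902053833008)
```

View pics/s5.png

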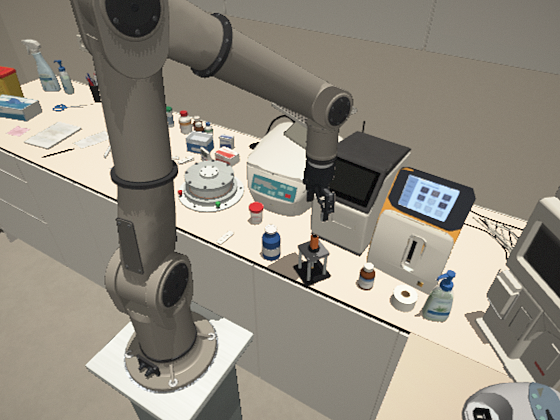

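The probe stands upright in its rest at (314,243), centred on the plate; the cap is up, the bystanders are where they were, and the gripper is clear.

```bash
python3 -m creep '[[1,0,0,0,0,0,0],[1,0,0,0,0,0,0]]' | head -2; python3 -c "
from station import *
print(hand_in())"
```

```text
t: 25.4
eef_pos: [0.4255, -0.1968, 0.2406]
the job is handed in; nothing more can be done
None
```

I handed the job in at about 25 s, with no verdict shown: the cap was pressed down at about 9 N and released, the seam was run from green to red in one pass at about 4–6 N and 3 cm/s, and the probe stands released in its rest with the bystanders unmoved.

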